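# Set the polariser ring to the mark and take the picture

### The arm

A 7-joint arm with a two-finger parallel gripper is mounted at the origin on the work surface. World frame = base frame: x ahead of the robot, y to its left, z up, the work surface at z = 0. Lengths are in mm, angles in rad, forces in N, time in s.
With the tool pointing down it reaches from about 425 to 975 mm from the base axis. Payload 16.7 kg.
Tool frame: the origin (TCP) lies at the centre of the arm's flange, where the gripper is bolted on; the fingertips stand 173 mm ahead of it and the grasp point (between the pads) lies env.grip_depth ahead of it (env.grip_depth is the distance from the TCP to the grasp point, in mm); z points along the fingers, y is the line along which they close (so a half turn about z gives the same grasp; the last joint's range is limited). The gripper opens to 85 mm and grips with 20 to 120 N. Pads are 22 mm wide; open, the fingers measure 114 mm over their backs; the gripper's body (76 mm by 85 mm) begins 54 mm behind the grasp point. The pads swing forward as they close: fully open they stand 13 mm farther back than shut.
Start: joints at [-1.492, 0.426, 0.074, 1.606, -0.034, 1.111, -0.067], TCP at [152.453, 657.53, 404.702] pointing down, gripper open.
Joint ranges: [-2.85, 2.85], [-0.5, 2.14], [-1.23, 1.37], [0.21, 2.46], [-1.02, 4.16], [0.16, 2.05], [-2.73, 2.73]. Speed limits (rad/s): [1.89, 1.89, 2.39, 2.39, 3.01, 3.01, 3.01].

### API

Orientations are given as a 3x3 rotation matrix whose columns are the frame's x, y, z axes.
In Python, from bench import get_obs, grab_frame, calibration, ticket, env gives the robot as it stands. The module is installed in compiled form; this text tells all that it offers.
- The arm moves only by the tool play_rows, never from a script. Its argument "commands" is a list of rows, each a list of 6 numbers: the shift along the world's x, y, z in cm, then the turn, a rotation vector about the world's x, y, z in degrees. In form: [[x, y, z, wx, wy, wz], ...]. A call has 1 to 10 rows; each row shifts and turns the commanded pose from where the row before left it; what a row does not reach is not made up. A row lasts 1/8 s, in which the tool goes at most 62.5 mm and 10.7 degrees, less where a joint would pass 70% of its speed; a pose out of reach is approached as far as the arm can. A call is refused whole if a number of a shift passes 6.25 or a number of a turn 10.7, either way. A call with a gripper value outside its range is refused whole. "gripper" is the gripper's target within -1 to 1 (shut at 1, half-way at 0, fully open at -1), set as the call begins (left out, the last holds). The fingers move at their own pace and stop on an object; "grip_force" is the grip in N (left out, the last holds). Time passes only in rows, so rows that do not move let the fingers close. It gives the time, the measured TCP pose, the force, the opening and the grip force at its end, in the units of the state.
- get_obs(): the state, without advancing time (a new reading comes with each control period).
- grab_frame(name): name is "side" or "top"; returns (picture, depth): 480x640x3 uint8, blue, green, red; 480x640 float32, mm along the optical axis (not along the pixel's ray), 0 where there is no reading.
- calibration(name): a dict with "intrinsics" (3x3 intrinsics, pixels), "world_from_camera" (4x4, takes a point from camera to world coordinates). Camera axes: x right, y down, z forward; pixel columns grow to the right and rows downward; lengths in mm; the calibration is good to about 2 mm. A picture is of the moment at which its call begins. calibration takes no time and is no camera call.
- ticket.hand_in(): hands the job in; it is judged then, once.
The state is a dict: "time_s": time; "qpos": joint angles; "joint_velocities": joint speeds; "joint_torque": joint torques, N m; "tcp_pos": TCP position; "tool_rot": TCP orientation; "contact_force": force on the tool from outside, world axes, zero at the start; "wrist_torque": the same for the moment, N m; "finger_gap": finger opening in mm; "grip_force": force on a finger pad.
Only numpy, scipy, OpenCV 4.12 (cv2) and the standard library are available. Lean on these libraries where they do the work, as an engineer would, in place of code of your own. Each camera call takes 0.05 s, during which the arm holds its last target. There are 200 camera calls.

### The job

With the fingertips, push the blue post of the polariser's lever gently round its arc until the lever's tip points at the orange mark, and take the fingers off it; only then press the green shutter button down until it fires, and let it come up. Pinch and lift nothing, and leave the stand, the orange mark, the rock specimen on the glass and everything else on the desk where they are.

Things in the scene. Friction and masses are not known exactly. Their poses are not given: they have to be found in the camera images.
- ring (a joint): Angle (rad) of the polariser ring about its vertical axis, which is the axis of the stand: 0 when the lever points along the stand's -x, growing counter-clockwise seen from above, stops at -1.5 and 1.5. Light friction (0.7 N at the post) holds it wherever it is left. At angle q the lever points along (-cos q, -sin q) in the stand's frame.
- stand: The polariser stand: a heavy white round foot (diameter 210, 50 high, 3.5 kg, standing loose on the desk on rubber) with a black scale drum on it (diameter 136, top at height 74; white ticks every 10 degrees on its -x half). Origin at the centre of the underside, on the ring's axis; z up; lever and scale are on its -x side.
- stand_axis (a point): Centre of the top of the round glass window (diameter 48, height 78) in the middle of the drum, on the ring's axis. Around it turns the dark steel ring (outer diameter 96, height 76 to 86); from the ring a white lever bar (9 wide, top at height 86, a black line along it) reaches out to 80 from the axis, low over the drum.
- post (a point): The lever's upright round blue post, diameter 12, standing on the lever bar 70 from the ring's axis, from height 86 to 130 above the desk. The point lies on the post's own axis, at height 110. It travels on the 70 mm arc about the stand's axis.
- pointer (a point): The outer tip of the lever, in line with the black line along it, 80 from the stand's axis, height 86. It turns with the ring.
- mark (a point): The point, 80 from the stand's axis, which the inner nib of the orange mark block points at: where the lever's tip must stand. The orange block (20 long radially, 14 wide, top at height 73, from 83 to 103 from the axis) sits stiffly on the white foot just outside the lever's sweep and below the lever; it is not to be moved.
- puck_center (a point): A loose grey rock specimen, a disc of diameter 26, 12 high, 20 g, lying on the glass window. The point is its centre, height 84.
- shutter_top (a point): Centre of the top of the round green shutter button (diameter 36, top at height 68 when up) in a black round housing (diameter 52, top at height 58), in the middle of the top of a grey camera control box (110 x 120 mm, 46 high, fixed to the desk). It is pressed straight down.
- shutter (a joint): Travel of the shutter button in m: 0 up, 0.006 fully down. Spring: begins to move at about 1.2 N, fully down at about 4 N, comes up by itself. The shutter fires beyond 0.004.
- objective: Loose steel microscope objective standing on the desk, diameter 30, 44 high. Origin at the centre of its underside.
- eyepiece: Loose black eyepiece standing on the desk, diameter 40, 50 high. Origin at the centre of its underside.
- slidebox: Loose wooden slide box, 170 x 90 x 32, beside the work. Origin at the centre of its underside, x along its length.
- oil: Loose small amber bottle, diameter 32, 65 high. Origin at the centre of its underside.
- mouse: Loose black computer mouse, about 75 x 60 x 34. Origin under its centre.

How it is judged (in metres and radians):
On the way, in this order (a step that is already met when the one before it is completed fails the run):
1. the lever's tip stands at the orange mark, with the fingers off the lever (horizontal distance between pointer and mark below 0.005 m and contact force between the fingers and ring below 0.05 N), for 0.2 s.
2. the shutter button is pressed until it fires (value of joint shutter above 0.004 m), for 0.04 s.
At the end, for the whole second after the job is handed in: The lever's tip is within 5 mm (about 3.5 degrees) of the orange mark's point and at rest, the shutter button has been fired and is up again, stand and mark within 8 mm, the rock specimen on the glass within 12 mm and everything else within 20 mm of where it was (horizontal distance between pointer and mark below 0.005 m and value of joint shutter below 0.002 m and velocity of joint ring between -0.05 and 0.05 rad/s and distance of each of stand, mark from where it was at the start of the episode below 0.008 m and height (world z) of puck_center above 0.08 m and distance of puck_center from where it was at the start of the episode below 0.012 m and distance of each of objective, eyepiece, slidebox, oil, mouse from where it was at the start of the episode below 0.02 m); the robot touches nothing.
It fails at once if the shutter fires while the lever is off the mark (value of joint shutter above 0.004 m and not (horizontal distance between pointer and mark below 0.005 m)).
It fails at once if the lever is pinched or pushed hard (over 15 N) (contact force between the fingers and ring above 15 N).
It fails at once if the stand or the orange mark is lifted or shifted by more than 8 mm (distance of any of stand, mark from where it was at the start of the episode above 0.008 m).
It fails at once if the rock specimen is lifted or shifted by more than 12 mm (distance of puck_center from where it was at the start of the episode above 0.012 m).
It fails at once if another loose thing on the desk is lifted or shifted by more than 20 mm (distance of any of objective, eyepiece, slidebox, oil, mouse from where it was at the start of the episode above 0.02 m).
It also fails if it takes over 51 s, if anything falls off the work surface, if the arm or the gripper's body presses on something with over 40 N, if the wrist force passes 120 N, or if a joint passes its speed limit or range.

## Working session

There is one attempt and no reset: what is moved stays moved. The work goes in short steps, Python scripts to look and compute and a tool call to move; the robot and the scene stay as the last step left them, time stands still between calls to the robot, and variables do not carry over. Pictures are saved under pics/ and viewed, at most 10 in all, crops included, and the job is handed in when it is done.

Besides the shell and the picture viewer there is one more tool, called after "Request:" by a JSON object that holds its "name" and its "arguments". play_rows: Moves the arm, as the interface text tells. Its arguments: {"type":"object","properties":{"commands":{"type":"array","items":{"type":"array","items":{"type":"number"}}},"gripper":{"type":"number"},"grip_force":{"type":"number"}},"required":["commands"]}

```bash
mkdir -p pics
cat > h.py <<'E'
import numpy as np, cv2
from bench import get_obs, grab_frame, calibration, ticket, env
def toplane(name,uv,z):
    c=calibration(name);K=np.array(c["intrinsics"]);T=np.array(c["world_from_camera"])
    d=T[:3,:3]@np.linalg.inv(K)@np.array([uv[0],uv[1],1.]);o=T[:3,3]
    return o+d*(z-o[2])/d[2]
def proj(name,p):
    c=calibration(name);K=np.array(c["intrinsics"]);T=np.linalg.inv(np.array(c["world_from_camera"]))
    q=K@(T[:3,:3]@np.array(p,float)+T[:3,3]);return q[:2]/q[2]
def blobs(img,lo,hi,amin=15):
    m=cv2.inRange(cv2.cvtColor(img,cv2.COLOR_BGR2HSV),lo,hi)
    n,l,s,c=cv2.connectedComponentsWithStats(m)
    return [(c[i].round(1),s[i].tolist()) for i in range(1,n) if s[i,4]>=amin],m
E
python3 - <<'E'
from h import *
o=get_obs();print(o["time_s"],o["tcp_pos"],o["tool_rot"],o["finger_gap"],env.grip_depth)
for n in("top","side"):
    im,d=grab_frame(n);cv2.imwrite(f"pics/{n}1.png",im)
    print(n,calibration(n)["world_from_camera"])
    for k,lo,hi in(("blue",(100,120,50),(130,255,255)),("green",(45,100,50),(85,255,255)),("orange",(5,150,120),(20,255,255))):
        print(n,k,blobs(im,lo,hi)[0])
E
```

```text
0.0 [152.41581989 657.36471178 403.98862545] [[-9.74148989e-01  2.25906418e-01 -1.92227910e-04]
 [ 2.25906468e-01  9.74148044e-01 -1.36215885e-03]
 [-1.20461985e-04 -1.37037120e-03 -9.99999054e-01]] 85.48793042410779 154.70000000000002
top [[ 8.79390952e-04 -9.94544283e-01  1.04311533e-01  3.92263904e+02]
 [-9.99938343e-01 -2.02922775e-03 -1.09174900e-02  1.99293147e+00]
 [ 1.10695992e-02 -1.04295501e-01 -9.94484747e-01  1.72136759e+03]
 [ 0.00000000e+00  0.00000000e+00  0.00000000e+00  1.00000000e+00]]
top blue [(array([ 25.6, 341.1]), [0, 308, 57, 67, 2396])]
top green [(array([244.3, 241.1]), [238, 235, 13, 13, 130])]
top orange [(array([366.5, 261.8]), [364, 258, 6, 8, 34])]
side [[ 9.49609966e-01 -2.09239550e-01  2.33366069e-01  2.59651811e+02]
 [-3.13294808e-01 -6.55842309e-01  6.86816736e-01 -8.59670938e+02]
 [ 9.34211712e-03 -7.25320396e-01 -6.88348058e-01  9.40986653e+02]
 [ 0.00000000e+00  0.00000000e+00  0.00000000e+00  1.00000000e+00]]
side blue [(array([167.8, 128.2]), [141, 113, 58, 30, 544]), (array([343.8, 308. ]), [342, 302, 6, 16, 46])]
side green [(array([293.4, 202. ]), [288, 198, 12, 9, 76])]
side orange [(array([311.6, 292.1]), [308, 290, 8, 5, 31])]
```

View pics/top1.png

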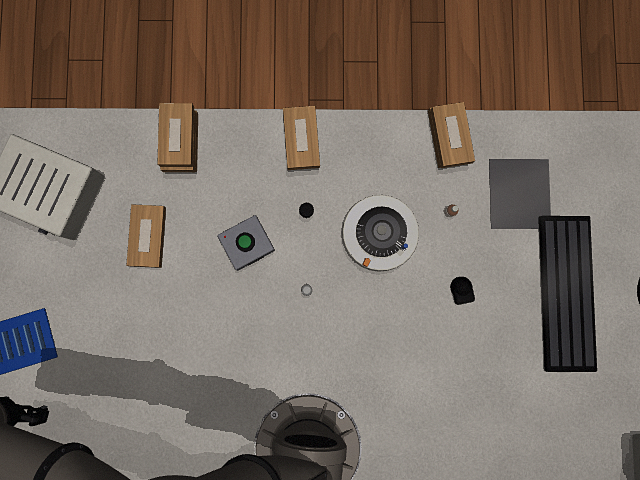

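View pics/side1.png

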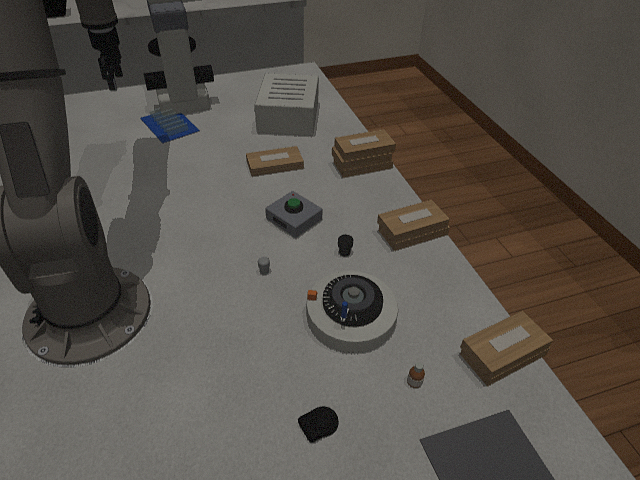

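The top view shows the foot centred near (381,232), the orange mark at (366,262), the post near (404,246) and the green button at (244,241). In the side view the post is at (344,308) and the mark at (312,292).

```bash
cat > m.py <<'E'
from h import *
import sys
def measure(tag=None):
    im,d=grab_frame("top");s,_=grab_frame("side")
    m=cv2.inRange(cv2.cvtColor(im,cv2.COLOR_BGR2HSV),(0,0,200),(180,40,255))
    m[:, :330]=0;m[:,430:]=0;m[:180]=0;m[285:]=0
    n,l,st,c=cv2.connectedComponentsWithStats(m);i=1+np.argmax(st[1:,4])
    cn=max(cv2.findContours((l==i).astype(np.uint8),0,2)[0],key=cv2.contourArea)
    h=cv2.convexHull(cn)
    w=np.array([toplane("top",p[0],50)[:2] for p in h],np.float32)
    (cx,cy),r=cv2.minEnclosingCircle(w)
    f=cv2.fitEllipse(w);print("foot",cx,cy,r,"ell",f)
    C=np.array(f[0])
    for k,lo,hi,z,f2 in(("blue",(100,70,40),(130,255,255),110,1),("orange",(5,150,120),(20,255,255),70,1)):
        for nm,g in(("top",im),("side",s)):
            for b in blobs(g,lo,hi,5)[0]:
                p=toplane(nm,b[0],z)[:2];v=p-C
                if np.hypot(*v)<130: print(k,nm,b,p.round(1),"r",np.hypot(*v).round(1),"ang",np.degrees(np.arctan2(v[1],v[0])).round(1))
    if tag:
        a=cv2.resize(im[185:285,330:430],(400,400),interpolation=cv2.INTER_CUBIC)
        b=cv2.resize(s[260:360,300:400],(400,400),interpolation=cv2.INTER_CUBIC)
        cv2.imwrite(f"pics/{tag}.png",np.hstack([a,b]))
    return C
if __name__=="__main__":
    measure(sys.argv[1])
E
python3 m.py crop1; python3 -c "
from h import *
print(toplane('top',(244.3,241.1),68),toplane('side',(293.4,202),68))
for p in ((306.5,290),(306.5,210),(452,210),(461,290)): print(toplane('top',p,30))
print(get_obs()['time_s'])"
```

```text
[555.46353598 169.98950853  68.        ] [555.95376532 171.41014616  68.        ]
[425.22547095   2.32902796  30.        ]
[646.15125333   2.78347099  30.        ]
[ 647.1784765  -401.44521349   30.        ]
[ 425.68928094 -421.169605     30.        ]
0.2Traceback (most recent call last):
  File "m.py", line 25, in <module>
    measure(sys.argv[1])
    ~~~~~~~^^^^^^^^^^^^^
  File "m.py", line 12, in measure
    f=cv2.fitEllipse(w);print("foot",cx,cy,r,"ell",f)
cv2.error: OpenCV(4.12.0) /io/opencv/modules/imgproc/src/shapedescr.cpp:361: error: (-201:Incorrect size of input array) There should be at least 5 points to fit the ellipse in function 'fitEllipseNoDirect'
```

```bash
python3 -c "
import cv2
im=cv2.imread('pics/top1.png');h=cv2.cvtColor(im,cv2.COLOR_BGR2HSV)
print(h[232,338:356].tolist(), h[245,400:408].tolist(), im[245,400:408].tolist())
a=cv2.resize(im[185:285,330:430],(400,400),interpolation=cv2.INTER_CUBIC)
s=cv2.imread('pics/side1.png')
b=cv2.resize(s[260:360,300:400],(400,400),interpolation=cv2.INTER_CUBIC)
cv2.imwrite('pics/crop1.png',cv2.hconcat([a,b]))"
```

```text
[[15, 16, 156], [19, 18, 159], [17, 22, 166], [12, 19, 67], [25, 30, 51], [21, 22, 166], [10, 4, 186], [0, 6, 178], [13, 10, 178], [17, 10, 177], [9, 10, 175], [18, 7, 179], [18, 7, 177], [18, 7, 179], [8, 6, 177], [10, 9, 178], [15, 6, 184], [21, 24, 181]] [[15, 25, 102], [140, 20, 38], [109, 81, 66], [114, 114, 58], [111, 161, 155], [111, 168, 138], [112, 178, 130], [112, 188, 115]] [[92, 97, 102], [38, 35, 37], [66, 53, 45], [58, 37, 32], [155, 87, 57], [138, 73, 47], [130, 63, 39], [115, 52, 30]]
```

View pics/crop1.png

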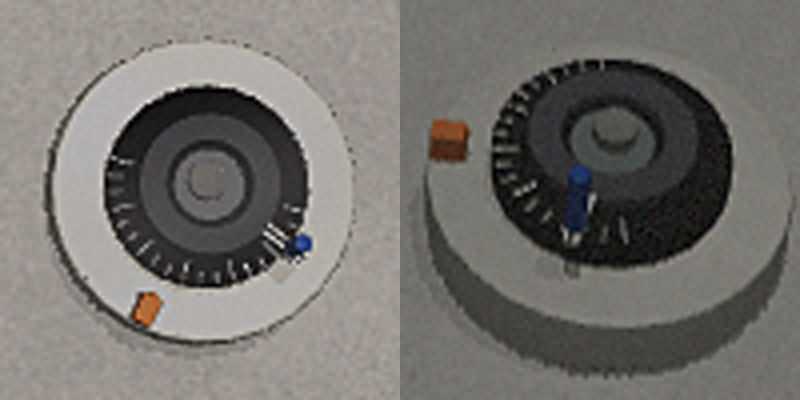

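The crop shows the foot as a clean pale disc, with the post at lower right of the drum and the orange mark at lower left.

```bash
sed -i 's/m=cv2.inRange.*/m=cv2.inRange(cv2.cvtColor(cv2.medianBlur(im,3),cv2.COLOR_BGR2HSV),(0,0,168),(180,13,255))/' m.py
python3 m.py ""
python3 - <<'E'
from h import *
im=cv2.imread('pics/top1.png');g=cv2.cvtColor(im,cv2.COLOR_BGR2GRAY)
# drum outline: dark, near centre
m=(g<125).astype(np.uint8);Y,X=np.mgrid[:480,:640];m[np.hypot(X-381,Y-231)>30]=0
h=cv2.convexHull(max(cv2.findContours(m,0,2)[0],key=cv2.contourArea))
w=np.array([toplane("top",p[0],74)[:2] for p in h],np.float32);print("drum",cv2.fitEllipse(w))
E
```

```text
foot 583.3030395507812 -199.13331604003906 101.57960510253906 ell ((583.26611328125, -198.94288635253906), (201.76473999023438, 202.25985717773438), 21.759634017944336)
blue top (array([404.2, 245.8]), [401, 244, 7, 5, 24]) [ 539.7 -254.2] r 70.4 ang -128.2
blue side (array([344., 309.]), [341, 301, 7, 17, 87]) [ 540.6 -251.3] r 67.5 ang -129.2
orange top (array([366.5, 261.8]), [364, 258, 6, 8, 34]) [ 500.1 -158.6] r 92.5 ang 154.1
orange side (array([311.6, 292.1]), [308, 290, 8, 5, 32]) [ 501.3 -153.7] r 93.6 ang 151.1
drum ((580.505126953125, -200.93576049804688), (136.57144165039062, 147.1058349609375), 152.839111328125)
```

Request:
{"name": "play_rows", "arguments": {"commands": [[4.4,-3.4,0,0,0,0],[4.4,-3.4,0,0,0,0],[4.4,-3.4,0,0,0,0],[4.4,-3.4,0,0,0,0],[4.4,-3.4,0,0,0,0],[4.4,-3.4,0,0,0,0],[4.4,-3.4,0,0,0,0],[4.4,-3.4,0,0,0,0],[4.4,-3.4,0,0,0,0]], "gripper": 1}}

```text
time_s: 1.42
tcp_pos: [549.7, 350.3, 404.8]
tool_rot: [[-0.974, 0.226, 0.0], [0.226, 0.974, 0.0], [-0.0, 0.0, -1.0]]
contact_force: [0.4, 1.2, 0.4]
finger_gap: 0.2
grip_force: 0.0
```

Request:
{"name": "play_rows", "arguments": {"commands": [[0,-5,0,0,0,-3],[0,-5,0,0,0,-3],[0,-5,0,0,0,-3],[0,-5,0,0,0,-3],[0,-5,0,0,0,-3],[0,-5,0,0,0,-3],[0,-5,0,0,0,-3],[0,-5,0,0,0,-4.4],[0,-5,0,0,0,0],[0,-5,0,0,0,0]]}}

```text
time_s: 2.68
tcp_pos: [548.3, -149.9, 404.9]
tool_rot: [[-0.783, 0.622, 0.0], [0.622, 0.783, 0.0], [-0.0, 0.0, -1.0]]
contact_force: [1.6, 1.4, -0.6]
finger_gap: -0.1
grip_force: 0.0
```

Request:
{"name": "play_rows", "arguments": {"commands": [[0.7,-4.2,0,0,0,0],[0.7,-4.2,0,0,0,0],[0.7,-4.2,0,0,0,0],[0,0,-4.4,0,0,0],[0,0,-4.4,0,0,0],[0,0,-2.9,0,0,0],[0,0,0,0,0,0]]}}

```text
time_s: 3.55
tcp_pos: [568.9, -274.1, 285.9]
tool_rot: [[-0.783, 0.622, -0.004], [0.622, 0.783, 0.001], [0.003, -0.002, -1.0]]
contact_force: [0.3, -0.0, 0.4]
finger_gap: 0.0
grip_force: 0.0
```

Run:
```python
from h import *
o=get_obs();print(o["time_s"],o["tcp_pos"])
s,_=grab_frame("side");cv2.imwrite("pics/side2.png",cv2.resize(s[200:360,250:450],(800,640))[:600])
```

```text
3.55 [ 568.89833682 -274.14482821  285.91302437]
```

View pics/side2.png

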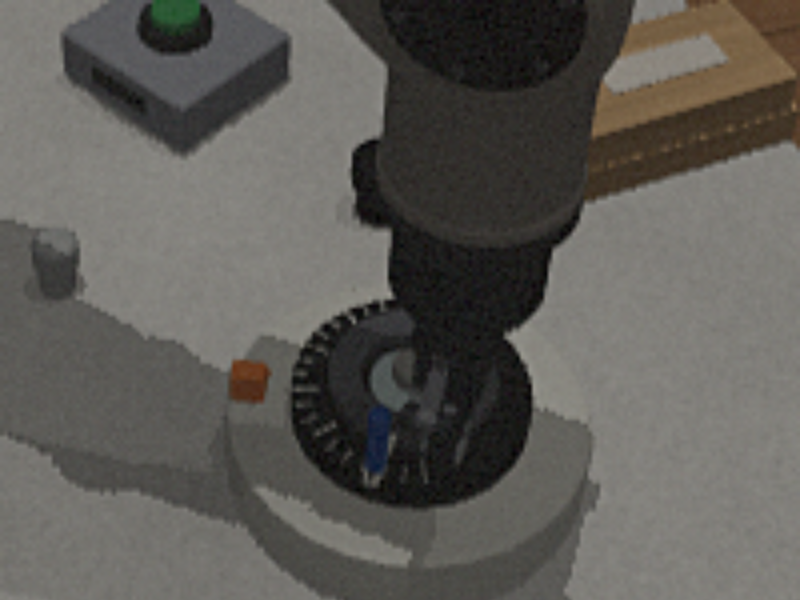

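The fingertips stand just to the right of (behind) the post at (378,440) in the crop, clear of the ring. I'll generate the arc numbers next.

Run:
```python
from h import *
C=np.array([583.3,-199]);p=get_obs()["tcp_pos"][:2]
for a in list(np.arange(248,174,-4.5)):
    q=C+72*np.array([np.cos(np.radians(a)),np.sin(np.radians(a))]);print(a,(q-p).round(2)/10);p=q
```

```text
248.0 [-1.309  0.879]
243.5 [-0.515  0.232]
239.0 [-0.496  0.272]
234.5 [-0.473  0.31 ]
230.0 [-0.447  0.346]
225.5 [-0.418  0.38 ]
221.0 [-0.387  0.412]
216.5 [-0.354  0.441]
212.0 [-0.318  0.467]
207.5 [-0.281  0.491]
203.0 [-0.241  0.511]
198.5 [-0.2    0.529]
194.0 [-0.158  0.543]
189.5 [-0.115  0.553]
185.0 [-0.071  0.561]
180.5 [-0.027  0.565]
176.0 [0.017 0.565]
```

Request:
{"name": "play_rows", "arguments": {"commands": [[0,0,-1.2,0,0,0],[-0.65,0.44,0,0,0,0],[-0.65,0.44,0,0,0,0],[-0.52,0.23,0,0,0,-2.5],[-0.5,0.27,0,0,0,-4.5],[-0.47,0.31,0,0,0,-4.5],[0,0,0,0,0,0]]}}

```text
time_s: 4.47
tcp_pos: [541.2, -257.1, 276.2]
tool_rot: [[-0.644, 0.765, 0.0], [0.765, 0.644, 0.0], [-0.0, 0.0, -1.0]]
contact_force: [-0.6, -0.8, 0.6]
finger_gap: -0.0
grip_force: 0.0
```

```bash
python3 m.py push1; python3 -c "
from h import *
o=get_obs();v=o['tcp_pos'][:2]-np.array([583.3,-199]);print(np.hypot(*v),np.degrees(np.arctan2(v[1],v[0]))%360,o['time_s'],o['tcp_pos'])"
```

```text
foot 587.297119140625 -195.75543212890625 100.15326690673828 ell ((595.3345947265625, -188.1405792236328), (168.12738037109375, 195.5568084716797), 40.26112747192383)
blue side (array([337.5, 312.1]), [335, 308, 6, 8, 31]) [ 524.7 -254.8] r 97.1 ang -136.7
orange top (array([366.5, 261.6]), [364, 258, 6, 8, 31]) [ 500.6 -158.6] r 99.2 ang 162.7
71.74911346117925 234.46786680078333 4.575 [ 541.60232505 -257.38869057  276.07879842]
```

Request:
{"name": "play_rows", "arguments": {"commands": [[-0.45,0.35,0,0,0,-4.5],[-0.42,0.38,0,0,0,-4.5],[-0.39,0.41,0,0,0,-4.5],[-0.35,0.44,0,0,0,-4.5],[-0.32,0.47,0,0,0,-4.5],[-0.28,0.49,0,0,0,-4.5],[-0.24,0.51,0,0,0,-4.5],[-0.2,0.53,0,0,0,-4.5],[-0.16,0.54,0,0,0,-4.5],[0,0,0,0,0,0]]}}

```text
time_s: 5.82
tcp_pos: [513.6, -216.1, 275.8]
tool_rot: [[0.006, 1.0, -0.0], [1.0, -0.006, 0.0], [0.0, -0.0, -1.0]]
contact_force: [1.0, -0.2, -0.4]
finger_gap: -0.2
grip_force: 0.0
```

```bash
sed -i 's/C=np.array(f\[0\])/C=np.array([583.3,-199.0])/' m.py; python3 m.py push1; python3 -c "
from h import *
o=get_obs();v=o['tcp_pos'][:2]-np.array([583.3,-199]);print(np.hypot(*v),np.degrees(np.arctan2(v[1],v[0]))%360,o['time_s'],o['tcp_pos'])"
```

```text
foot 599.7756958007812 -187.18905639648438 99.11637878417969 ell ((600.6994018554688, -185.14511108398438), (154.72813415527344, 192.03591918945312), 36.915870666503906)
71.8312893878598 194.04927893943528 5.925 [ 513.61737876 -216.43750075  275.79821974]
```

View pics/push1.png

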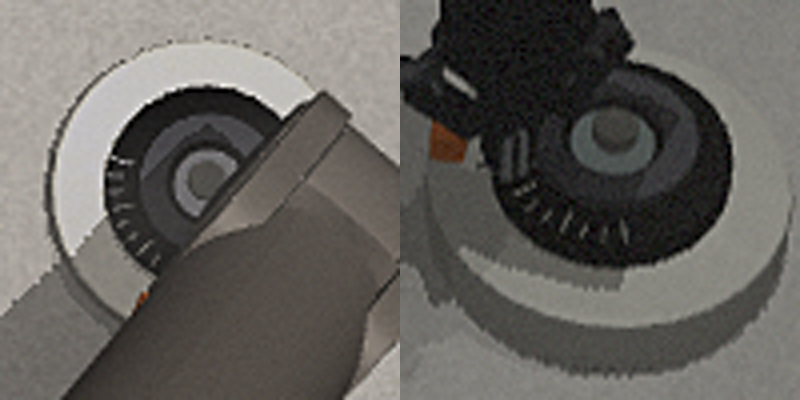

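Request:
{"name": "play_rows", "arguments": {"commands": [[-0.11,0.55,0,0,0,-4.5],[-0.07,0.56,0,0,0,-4.5],[-0.03,0.56,0,0,0,-4.5],[0.02,0.45,0,0,0,-4.5],[0.02,0.25,0,0,0,-2],[0,0,0,0,0,0],[0,-1.5,0,0,0,0],[0,-1.5,0,0,0,0],[0,-4,4,0,0,0],[0,-5,2,0,0,0]]}}

```text
time_s: 7.18
tcp_pos: [511.7, -314.8, 337.4]
tool_rot: [[0.348, 0.937, 0.001], [0.937, -0.348, -0.001], [-0.0, 0.001, -1.0]]
contact_force: [1.6, -0.5, 0.0]
finger_gap: 0.3
grip_force: 0.0
```

Request:
{"name": "play_rows", "arguments": {"commands": [[0,-5.5,0,0,0,0],[0,-5.5,0,0,0,0],[0,-5.5,0,0,0,0],[0,0,0,0,0,0]]}}

```text
time_s: 7.68
tcp_pos: [508.5, -483.5, 335.7]
tool_rot: [[0.355, 0.935, -0.001], [0.935, -0.355, -0.003], [-0.003, -0.0, -1.0]]
contact_force: [-0.2, 0.1, -0.6]
finger_gap: 0.1
grip_force: 0.0
```

```bash
python3 m.py look2; python3 -c "
from h import *
o=get_obs();print(o['time_s'],o['tcp_pos'],o['qpos'])"
```

```text
foot 583.2848510742188 -199.03089904785156 101.47647857666016 ell ((586.721923828125, -197.6509246826172), (191.4316864013672, 204.87013244628906), 17.67080307006836)
blue top (array([375.2, 254.2]), [372, 252, 7, 6, 24]) [ 517.5 -177.7] r 69.2 ang 162.1
blue side (array([321.9, 285.9]), [319, 278, 6, 17, 80]) [ 517.4 -176.1] r 69.8 ang 160.8
orange top (array([366.5, 261.8]), [364, 258, 6, 8, 34]) [ 500.1 -158.6] r 92.5 ang 154.1
orange side (array([311.4, 292.2]), [308, 290, 8, 5, 34]) [ 500.8 -153.9] r 94.0 ang 151.3
7.775 [ 510.47634499 -479.35416326  335.30582325] [ 0.12215853  0.66900427  0.82279846  1.63806375 -0.54169866  1.07773632
  0.74263331]
```

View pics/look2.png

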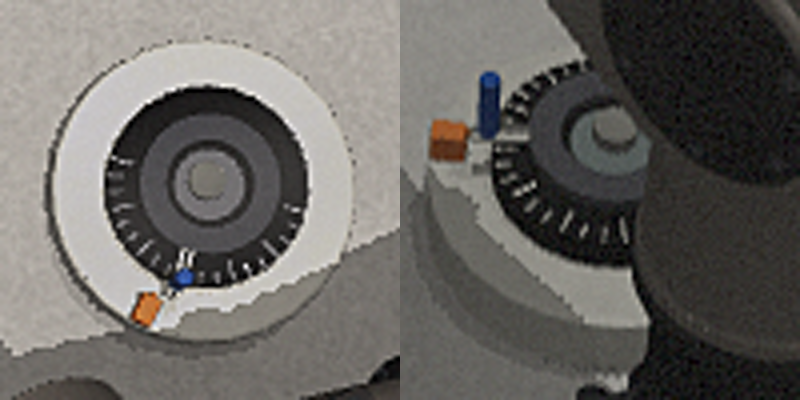

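The post is at (375,254) and the mark at (366,262) in the top view. The lever still stands about 7–8° short of the mark, so I'll refine the mark's angle.

Run:
```python
from h import *
C=np.array([583.3,-199.])
for n in("top","side"):
    im=cv2.imread(f"pics/{n}1.png")
    for v in(90,120,150,170):
        m=cv2.inRange(cv2.cvtColor(im,cv2.COLOR_BGR2HSV),(3,110,v),(22,255,255))
        r=[(x,s) for x,s in blobs(im,(3,110,v),(22,255,255),8)[0] if np.hypot(*(toplane(n,x,72)[:2]-C))<120]
        for x,s in r:
            p=toplane(n,x,72)[:2];d=p-C;print(n,v,x,s[4],p.round(1),np.hypot(*d).round(1),np.degrees(np.arctan2(d[1],d[0])).round(1))
s=cv2.imread("pics/side1.png");print(cv2.cvtColor(s,cv2.COLOR_BGR2HSV)[287:302,304:320,2])
```

```text
top 90 [366.4 261.6] 40 [ 500.5 -158.1] 92.4 153.7
top 120 [366.6 261.7] 35 [ 500.2 -158.7] 92.4 154.1
top 150 [366.4 261.7] 30 [ 500.2 -158.1] 92.6 153.8
top 170 [366.4 261.8] 28 [ 499.9 -158.1] 92.8 153.9
side 90 [311.5 292.1] 39 [ 500.6 -155.3] 93.6 152.1
side 120 [311.6 292. ] 32 [ 500.9 -155.1] 93.4 151.9
[[116 116 113 114 113 115 113 111 117 121 122 120 123 120 122 121]
 [116 113 113 114 112 117 116 110 126 121 124 122 121 119 123 120]
 [118 114 114 113 113 120 121 112 118 120 118 116 124 119 122 123]
 [118 112 119 118 119 127 124 123 120 116 114 111 117 126 124 122]
 [115 118 111 113 132 129 133 129 131 134 134 134 108 125 121 123]
 [111 116 116  92 137 132 132 131 130 131 131 136  92 116 121 122]
 [114 121 121 104 134 132 122 133 134 133 137 142  68 103 123 119]
 [118 117 120  92 105 117  94 119 122 123 126 130  52 118 125 120]
 [117 117 123  90  71  64  68  68  66  72  87  84  63 132 125 121]
 [114 114 123  89  70  73  74  71  72  78  71  70  62 130 124 119]
 [117 110 117  79  72  72  71  75  77  75  72  71  61 121 124 123]
 [119 115 119  70  68  75  71  73  74  74  76  69  73  98 120 121]
 [117 115 115  76  81  66  77  66  71  69  69  66  72 129 124 125]
 [119 117 113 107 109  88 102  95  87  85  95  96  99 122 119 123]
 [119 118  99 110 127 129 128 134 119 117 130 129 125 123 124 127]]
```

Request:
{"name": "play_rows", "arguments": {"commands": [[0,5.5,0,0,0,0],[0,5.5,0,0,0,0],[0,5.5,0,0,0,0],[0,5.5,0,0,0,0],[0,4,0,0,0,-6],[0,0,-3,0,0,0],[0,0,-3,0,0,0],[0,0,0,0,0,0],[0,0,0,0,0,0]]}}

```text
time_s: 8.9
tcp_pos: [511.9, -217.8, 276.7]
tool_rot: [[0.445, 0.895, 0.001], [0.895, -0.445, 0.0], [0.0, 0.001, -1.0]]
contact_force: [0.2, -0.9, 0.4]
finger_gap: -0.4
grip_force: 0.0
```

Request:
{"name": "play_rows", "arguments": {"commands": [[-0.05,1,0,0,0,0],[-0.05,1,0,0,0,0],[0,0.5,0,0,0,0],[0.06,0.3,0,0,0,0],[0.06,0.3,0,0,0,0],[0.06,0.2,0,0,0,0],[0.04,0.2,0,0,0,0],[0,0,0,0,0,0],[0,0,0,0,0,0]]}}

```text
time_s: 10.02
tcp_pos: [512.9, -182.7, 275.7]
tool_rot: [[0.446, 0.895, -0.0], [0.895, -0.446, 0.0], [0.0, -0.0, -1.0]]
contact_force: [-0.4, 0.0, 0.0]
finger_gap: 0.1
grip_force: 0.0
```

Request:
{"name": "play_rows", "arguments": {"commands": [[-0.4,-0.8,0,0,0,0],[-0.4,-1.5,0,0,0,0],[0,-4,4,0,0,0],[0,-5.5,2,0,0,0],[0,-5.5,0,0,0,0],[0,-5.5,0,0,0,0],[0,-5.5,0,0,0,0],[0,-2,0,0,0,0],[0,0,0,0,0,0]]}}

```text
time_s: 11.15
tcp_pos: [502.9, -488.5, 335.5]
tool_rot: [[0.449, 0.894, -0.001], [0.894, -0.449, -0.001], [-0.001, -0.0, -1.0]]
contact_force: [-0.3, 0.4, 0.3]
finger_gap: 0.2
grip_force: 0.0
```

```bash
python3 m.py look3; python3 -c "
from h import *
o=get_obs();print(o['time_s'],o['tcp_pos'])"
```

```text
foot 586.359619140625 -199.87635803222656 104.35051727294922 ell ((587.0586547851562, -198.9641876220703), (192.68817138671875, 207.73277282714844), 21.852405548095703)
blue top (array([371.6, 252.7]), [369, 251, 6, 5, 21]) [ 521.4 -168.3] r 69.1 ang 153.6
blue side (array([322. , 282.5]), [320, 275, 5, 16, 78]) [ 520.9 -166.8] r 70.3 ang 152.7
orange top (array([366.5, 261.8]), [364, 258, 6, 8, 34]) [ 500.1 -158.6] r 92.5 ang 154.1
orange side (array([311.4, 292.2]), [308, 290, 8, 5, 34]) [ 500.8 -153.9] r 94.0 ang 151.3
11.25 [ 504.21789784 -486.07936418  335.43127948]
```

View pics/look3.png

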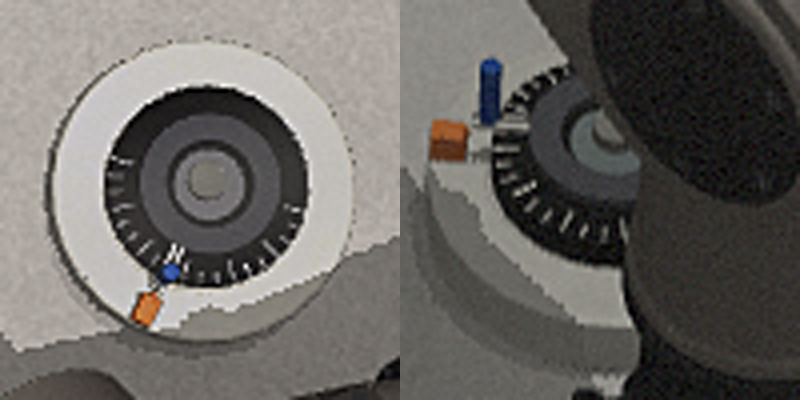

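The post sits on the axis–mark line, at 153.2° against about 153° for the mark, and nothing else has moved. Next I'll move to the shutter.

Request:
{"name": "play_rows", "arguments": {"commands": [[0,0,5,0,0,0],[0.6,6,0,0,0,5],[0.6,6,0,0,0,5],[0.6,6,0,0,0,5],[0.6,6,0,0,0,5],[0.6,6,0,0,0,5],[0.6,6,0,0,0,5],[0.6,6,0,0,0,5],[0.6,6,0,0,0,5],[0.4,6,0,0,0,5]]}}

```text
time_s: 12.5
tcp_pos: [556.3, 57.1, 386.0]
tool_rot: [[-0.323, 0.947, 0.0], [0.947, 0.323, 0.001], [0.001, 0.001, -1.0]]
contact_force: [1.4, -0.3, -0.2]
finger_gap: -0.0
grip_force: 0.0
```

Request:
{"name": "play_rows", "arguments": {"commands": [[0,6,0,0,0,0],[0,6,0,0,0,0],[0,0,0,0,0,0],[0,0,0,0,0,0]]}}

```text
time_s: 13.0
tcp_pos: [556.4, 174.4, 385.7]
tool_rot: [[-0.319, 0.948, -0.0], [0.948, 0.319, -0.0], [0.0, -0.0, -1.0]]
contact_force: [-0.4, -0.9, -1.0]
finger_gap: -0.3
grip_force: 0.0
```

Request:
{"name": "play_rows", "arguments": {"commands": [[0,-0.35,-4,0,0,0],[0,0,-4,0,0,0],[0,0,-3,0,0,0],[0,0,-1.5,0,0,0],[0,0,-1,0,0,0],[0,0,0,0,0,0],[0,0,0,0,0,0]]}}

```text
time_s: 13.88
tcp_pos: [557.3, 170.8, 251.6]
tool_rot: [[-0.318, 0.948, 0.001], [0.948, 0.318, 0.001], [0.0, 0.001, -1.0]]
contact_force: [-0.2, 0.6, -0.3]
finger_gap: 0.2
grip_force: 0.0
```

Request:
{"name": "play_rows", "arguments": {"commands": [[0,0,-0.4,0,0,0],[0,0,-0.4,0,0,0],[0,0,-0.3,0,0,0],[0,0,0,0,0,0],[0,0,0,0,0,0]]}}

```text
time_s: 14.5
tcp_pos: [556.9, 170.9, 239.7]
tool_rot: [[-0.318, 0.948, -0.0], [0.948, 0.318, 0.0], [0.0, -0.0, -1.0]]
contact_force: [-0.3, 1.0, 0.8]
finger_gap: -0.1
grip_force: 0.9
```

Request:
{"name": "play_rows", "arguments": {"commands": [[0,0,-0.2,0,0,0],[0,0,-0.15,0,0,0],[0,0,0,0,0,0],[0,0,0,0,0,0]]}}

```text
time_s: 15.0
tcp_pos: [557.0, 170.9, 236.2]
tool_rot: [[-0.318, 0.948, 0.0], [0.948, 0.318, 0.0], [0.0, 0.0, -1.0]]
contact_force: [-0.9, 1.4, 4.3]
finger_gap: -0.2
grip_force: 1.7
```

Request:
{"name": "play_rows", "arguments": {"commands": [[0,0,-0.15,0,0,0],[0,0,0,0,0,0],[0,0,0,0,0,0]]}}

```text
time_s: 15.38
tcp_pos: [557.1, 170.8, 235.3]
tool_rot: [[-0.318, 0.948, 0.0], [0.948, 0.318, 0.001], [0.001, 0.0, -1.0]]
contact_force: [-4.2, 0.5, 16.4]
finger_gap: 0.1
grip_force: 8.0
```

The force jumped to 16 N with the travel stopped, so the button is bottomed out and has fired. Now I'll release it and move clear.

Request:
{"name": "play_rows", "arguments": {"commands": [[0,0,0.5,0,0,0],[0,0,2,0,0,0],[0,0,4,0,0,0],[0,0,5,0,0,0],[0,6,0,0,0,0],[0,6,0,0,0,0],[0,6,0,0,0,0],[0,0,0,0,0,0],[0,0,0,0,0,0]]}}

```text
time_s: 16.5
tcp_pos: [557.0, 350.3, 350.3]
tool_rot: [[-0.318, 0.948, 0.0], [0.948, 0.318, -0.001], [-0.001, 0.0, -1.0]]
contact_force: [0.7, -1.1, 0.3]
finger_gap: -0.1
grip_force: 0.0
```

```bash
python3 m.py end; python3 -c "
from h import *
im,_=grab_frame('top');print(blobs(im,(45,100,50),(85,255,255))[0],get_obs()['contact_force'])"
```

```text
foot 582.85205078125 -198.7477569580078 101.71881866455078 ell ((583.1265258789062, -198.8900604248047), (201.8356170654297, 202.26971435546875), 162.26217651367188)
blue top (array([371.7, 252.9]), [369, 251, 6, 5, 22]) [ 520.9 -168.6] r 69.5 ang 154.0
blue side (array([322. , 282.6]), [320, 275, 5, 16, 77]) [ 520.8 -167. ] r 70.2 ang 152.9
orange top (array([366.4, 261.8]), [363, 258, 7, 8, 35]) [ 500.1 -158.3] r 92.6 ang 154.0
orange side (array([311.5, 292.1]), [308, 290, 8, 5, 31]) [ 501.1 -153.6] r 93.9 ang 151.1
[(array([244.3, 241.1]), [238, 235, 13, 13, 131])] [ 0.86968189 -0.57479022 -0.51972347]
```

```bash
python3 -c "
from bench import ticket
print(ticket.hand_in())"
```

```text
the job is handed in; nothing more can be done
None
```

I pushed the lever to the orange mark (measured within about 1–2° of it), took the fingers off, pressed the shutter fully down and let it up, and handed the job in; no verdict came back.

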